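# Snap the guard onto the bulkhead lamp

### The arm

A 6-joint arm with a two-finger parallel gripper is mounted at the origin on the work surface. World frame = base frame: x ahead of the robot, y to its left, z up, the work surface at z = 0. Lengths are in m, angles in degrees, forces in N, time in s.
With the tool pointing down it reaches from about 0.3 to 0.75 m from the base axis. Payload 8.5 kg.
Tool frame: the origin (TCP) lies on the centre line of the jaws, within the pads' length; the fingertips stand 19 mm ahead of it and the grasp point (between the pads) is the TCP (env.tcp_to_tips is the z of the fingertips in the tool frame, in m); z points along the fingers, y is the line along which they close (so a half turn about z gives the same grasp; the last joint's range is limited). The gripper opens to 85 mm and grips with 20 to 120 N. Pads are 22 mm wide; open, the fingers measure 114 mm over their backs; the gripper's body (76 mm by 85 mm) begins 54 mm behind the grasp point. The pads swing forward as they close: fully open they stand 13 mm farther back than shut.
Start: joints at [-82.695, 21.807, 74.336, -0, 83.858, -12.336], TCP at [0.185, -0.518, 0.25] pointing down, gripper open.
Joint ranges: [-178.18, 178.18], [-50.72, 133.34], [12.68, 142.11], [-81.47, 261.47], [9.98, 163.14], [-165.26, 165.26]. Speed limits (degrees/s): [136.94, 136.94, 180, 180, 180, 180].

### API

Orientations are given as a 3x3 rotation matrix whose columns are the frame's x, y, z axes.
In Python, from rig import env gives the robot as it stands.
- The arm moves only by the tool servo_tool, never from a script. Its argument "steps" is a list of rows, each an object of numbers: "tx", "ty", "tz": the shift along the world's x, y, z in cm; "yaw": the turn about the world's z in degrees; "claw": the finger opening in cm, from 0 to 8.54. In form: [{"tx": .., "ty": .., "tz": .., "yaw": .., "claw": ..}, ...]. A call has 1 to 20 rows; each row shifts and turns the commanded pose from where the row before left it; what a row does not reach is not made up. A row lasts 1/10 s, in which the tool goes at most 50 mm and 8.59 degrees, less where a joint would pass 70% of its speed; a pose out of reach is approached as far as the arm can. A call with a gripper value outside its range is refused whole. The fingers move at their own pace and stop on an object; "newtons" is the grip in N (left out, the last holds). Time passes only in rows, so rows that do not move let the fingers close. It gives the time, the measured TCP pose, the force, the opening and the grip force at its end, in the units of the state.
- env.observe(): the state, without advancing time (a new reading comes with each control period).
- env.get_image(name): name is "scene" or "top"; returns (picture, depth): 400x640x3 uint8, red, green, blue; 400x640 float32, m along the optical axis (not along the pixel's ray), 0 where there is no reading.
- env.camera_model(name): a dict with "fovy" (degrees; the focal length in pixels is half the picture's height over the tangent of half this angle, whatever the lens; pixels are square), "cx", "cy" (the principal point, pixels), "T" (4x4, takes a point from camera to world coordinates). Camera axes: x right, y down, z forward; pixel columns grow to the right and rows downward; lengths in m; the calibration is good to about 2 mm. A picture is of the moment at which its call begins. camera_model takes no time and is no camera call.
- env.close_job(): hands the job in; it is judged then, once.
The state is a dict: "time_s": time; "q": joint angles; "qvel": joint speeds; "joint_efforts": joint torques, N m; "position": TCP position; "tool_rot": TCP orientation; "ft_force": force on the tool from outside, world axes, zero at the start; "wrist_torque": the same for the moment, N m; "grip_width": finger opening in m; "gripper_force": force on a finger pad.
Only numpy, scipy, OpenCV 4.12 (cv2) and the standard library are available. Lean on these libraries where they do the work, as an engineer would, in place of code of your own. Each camera call takes 0.05 s, during which the arm holds its last target. There are 200 camera calls.

### The job

Pick the metal guard up by its grab bar, set it over the lamp on the plywood board, and press it straight down until both spring hooks have clicked over its ends and it is fully home, then let go. Press gently, never with more than 25 N, and leave the flask, the carton and the tin where they are.

Things in the scene. Friction and masses are not known exactly. Their poses are not given: they have to be found in the camera images.
- guard: Loose bare-metal lamp guard, about 0.16 kg: flat rectangular frame, outside 168 (its x) by 104 (y), opening 140 by 76, 7 mm thick, with a raised grab bar along x over its middle. Origin: centre of the frame's underside, z up. It starts flat on the bench, right way up, and is the same turned end for end.
- bar (a point): Centre of the guard's grab bar, 49 mm above the guard's origin. The bar is 168 long (x), 12 wide (y), 14 high: its underside 42 and its top 56 mm above the frame's underside, free below but for a 7 mm thick post at each end. Grip it across its width.
- guard_a (a point): Middle of the underside of the guard's +x end bar (14 mm wide), 77 mm along x from the guard's origin; the grab bar's top is 56 mm above it.
- guard_b (a point): Middle of the underside of the guard's -x end bar (14 mm wide), -77 mm along x from the guard's origin; the grab bar's top is 56 mm above it.
- lamp: Grey lamp housing 190 (x) by 116 (y) by 22 mm high, on damped springs. Origin: centre of its flat top face, z up, 66 mm above the bench at rest. The guard is home when its underside lies on this face: guard origin on lamp origin, x axes parallel either way round. Pressed, the housing sinks straight down well before the hooks click, at most 30 mm (hard stop, about 19 N), and springs back.
- lens (a point): Centre of the top of the white lens block (106 by 56, 20 mm high) on the lamp's top face. Around it eight guide ribs up to 25 mm high lean inwards and centre the guard's opening, with about 1.7 mm play each way when home.
- board: Plywood board 230 (x) by 150 (y) by 12 mm, fixed to the bench under the lamp, axes as the lamp's. Origin: centre of its underside.
- hook_a (a joint): Bend in rad of the sprung steel hook, 30 mm wide, at x = +64 mm on the lamp: 0 upright (free or clicked), about 0.13 just before the click. Barb outwards: slope from 66 mm off centre (26 mm above the lamp's top face) out to 74 mm, flat catch 8.5 mm above the face. The guard's end bar slides down the slope, bends the hook inwards and snaps under the catch with 1.5 mm play.
- hook_b (a joint): The same for the hook at x = -64 mm on the lamp. One hook is a little stiffer, so they may click one after the other. Both together need a push of roughly 10 to 16 N on the guard to pass, depending on friction.
- flask: Bystander: steel drinking flask, 68 mm across, 170 mm tall; origin at the centre of its foot.
- carton: Bystander: cardboard carton 75 by 75 by 115 mm tall; origin at the centre of its underside.
- tin: Bystander: flat round tin, 76 mm across, 30 mm high; origin at the centre of its underside.
There are look-alikes about, which are no part of the job. What is shaped like the guard but purple or turquoise is not meant.

How it is judged (in metres and radians):
On the way, in this order (a step that is already met when the one before it is completed fails the run):
1. the guard is lifted clear of the bench (height (world z) of each of guard_a, guard_b above 0.075 m and angle between guard's own z axis and vertical below 0.5 rad), for 0.1 s.
2. both ends of the guard are down under their hooks and the hooks have sprung back (z of each of guard_a, guard_b in the frame of lamp below 0.003 m and value of joint each of hook_a, hook_b below 0.04 rad and horizontal distance between guard and lamp below 0.005 m and angle between the x axis of guard and the x axis of lamp, either way round below 0.06 rad), for 0.2 s.
At the end, for the whole second after the job is handed in: The guard lies at rest on the lamp, centred within 5 mm and parallel within 0.06 rad, both ends less than 3 mm above the housing's top face, with both hooks sprung back (under 0.04 rad) over its end bars (all of step 2 and linear speed of guard below 0.02 m/s); the robot touches nothing.
It fails at once if the guard is forced against the lamp with more than 25 N (contact force between guard and lamp above 25 N).
It fails at once if the flask is pushed away (over 40 mm) or tipped over (distance of flask from where it was at the start of the episode above 0.04 m or angle between flask's own z axis and vertical above 0.5 rad).
It fails at once if the carton is pushed away (over 40 mm) or tipped over (distance of carton from where it was at the start of the episode above 0.04 m or angle between carton's own z axis and vertical above 0.5 rad).
It fails at once if the tin is pushed away (over 40 mm) or tipped over (distance of tin from where it was at the start of the episode above 0.04 m or angle between tin's own z axis and vertical above 0.5 rad).
It also fails if it takes over 58 s, if anything falls off the work surface, if the arm or the gripper's body presses on something with over 40 N, if the wrist force passes 120 N, or if a joint passes its speed limit or range.

## Working session

There is one attempt and no reset: what is moved stays moved. The work goes in short steps, Python scripts to look and compute and a tool call to move; the robot and the scene stay as the last step left them, time stands still between calls to the robot, and variables do not carry over. Pictures are saved under pics/ and viewed, at most 10 in all, crops included, and the job is handed in when it is done.

Besides the shell and the picture viewer there is one more tool, called after "Call:" as a command line: name --argument value ..., lists and objects as JSON in quotes. servo_tool: Moves the arm, as the interface text tells. Its arguments: {"type":"object","properties":{"steps":{"type":"array"},"newtons":{"type":"number"}},"required":["steps"]}

```bash
mkdir -p pics; ls; cat > h.py <<'E'
import numpy as np,cv2
from rig import env
def grab(n):
    im,d=env.get_image(n); m=env.camera_model(n)
    np.savez(f'{n}.npz',im=im,d=d,T=m['T'],k=np.array([m['fovy'],m['cx'],m['cy']])); return im,d,m
def pts(d,m):
    f=200/np.tan(np.radians(m['fovy'])/2); T=np.array(m['T'])
    v,u=np.mgrid[:400,:640]; c=np.stack([(u-m['cx'])/f*d,(v-m['cy'])/f*d,d],-1)
    return c@T[:3,:3].T+T[:3,3]
def ray(uv,m,z):
    f=200/np.tan(np.radians(m['fovy'])/2); T=np.array(m['T'])
    r=T[:3,:3]@np.array([(uv[0]-m['cx'])/f,(uv[1]-m['cy'])/f,1]); o=T[:3,3]
    return o+r*(z-o[2])/r[2]
E
python3 - <<'E'
from h import *
for n in('scene','top'):
    im,d,m=grab(n); cv2.imwrite(f'pics/{n}0.png',im[:,:,::-1]); print(n,m)
print(env.observe())
E
```

```text
pics
scene {'fovy': 56.76307976763234, 'cx': 322.14881462874365, 'cy': 205.40944220055974, 'T': array([[-0.09297476,  0.68679277, -0.72088237,  1.39371174],
       [ 0.99550316,  0.05092902, -0.07987293,  0.10148489],
       [-0.01814232, -0.72506684, -0.68843949,  0.88591025],
       [ 0.        ,  0.        ,  0.        ,  1.        ]])}
top {'fovy': 53.57079202473369, 'cx': 313.64731764324426, 'cy': 201.84765178988442, 'T': array([[-1.77973544e-02, -9.93407435e-01,  1.13247171e-01,
         3.90784163e-01],
       [-9.99840829e-01,  1.75408283e-02, -3.26129393e-03,
        -3.04986300e-03],
       [ 1.25334447e-03, -1.13287187e-01, -9.93561494e-01,
         1.26806755e+00],
       [ 0.00000000e+00,  0.00000000e+00,  0.00000000e+00,
         1.00000000e+00]])}
{'time_s': 0.1, 'q': array([-8.26961064e+01,  2.18387124e+01,  7.43785595e+01,  5.01811849e-04,
        8.38579128e+01, -1.23344118e+01]), 'qvel': array([-0.09033378, -0.07111457, -0.17598087, -0.08371074, -0.04207072,
       -0.01617585]), 'joint_efforts': array([ 4.02445075e-03, -4.49224198e+01, -2.31654382e+01, -1.41367441e-04,
        3.64447093e-03, -1.74344353e-05]), 'position': array([ 0.18482712, -0.51777137,  0.24976957]), 'tool_rot': array([[ 9.41833314e-01,  3.36080322e-01, -1.58187832e-04],
       [ 3.36080235e-01, -9.41832458e-01,  1.30267942e-03],
       [ 2.88818486e-04, -1.28007068e-03, -9.99999139e-01]]), 'ft_force': array([ 0.00729961, -0.57793449,  0.09775666]), 'wrist_torque': array([ 0.00218442, -0.00604039, -0.02387378]), 'gripper_force': 0.0, 'grip_width': 0.08540383052318559}
```

View pics/top0.png

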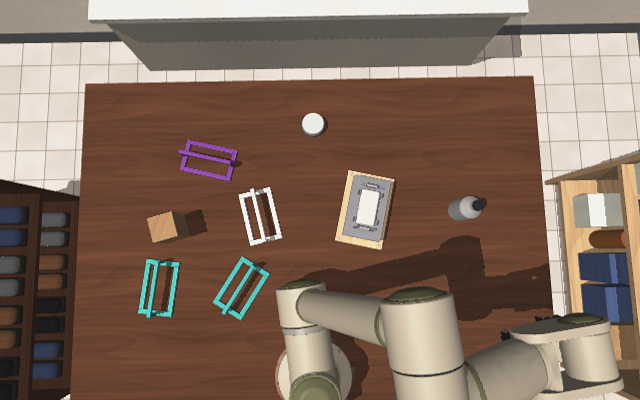

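View pics/scene0.png

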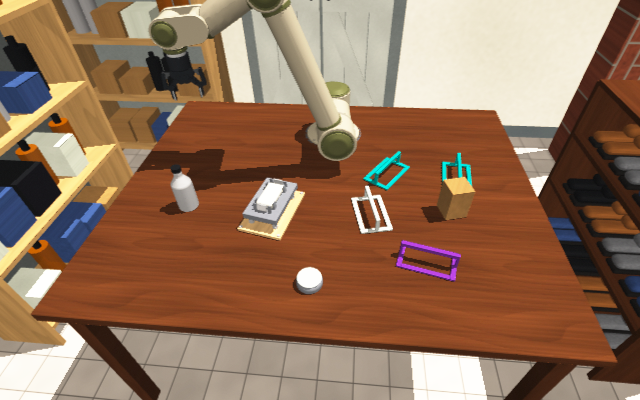

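Candidates in the top picture are the pale metal frame at (260,216), purple at (208,160), and turquoise at (159,288) and (241,288). The bare-metal one at (260,216) fits, since purple and turquoise are excluded. The lamp is at (366,210), the flask at (465,208), the carton at (168,226) and the tin at (313,124). Next I measure, and confirm with an enlarged crop.

```bash
python3 - <<'E'
from h import *
im,d,m=grab('top'); P=pts(d,m); z=P[...,2]
hsv=cv2.cvtColor(im,cv2.COLOR_RGB2HSV); v,u=np.mgrid[:400,:640]
g=(hsv[...,1]<60)&(hsv[...,2]>110)&(u>232)&(u<290)&(v>180)&(v<252)
print('z guard',np.percentile(z[g],[2,10,50,90,98]))
def rect(mask,zz,name):
    uv=np.argwhere(mask)[:,::-1]
    w=np.array([ray(p,m,zz)[:2] for p in uv]).astype(np.float32)
    r=cv2.minAreaRect(w); e=cv2.boxPoints(r); a=e[1]-e[0]; b=e[2]-e[1]; L=a if np.linalg.norm(a)>np.linalg.norm(b) else b
    print(name,len(uv),'c',np.round(r[0],4),'size',np.round(r[1],4),'long axis deg',round(np.degrees(np.arctan2(L[1],L[0]))%180,2),'mean',w.mean(0).round(4))
rect(g&(z<.025),.007,'frame'); rect(g&(z>.045),.056,'bar')
R=(u>330)&(u<400)&(v>165)&(v<250)
print(np.percentile(z[R],[5,50,95]))
rect(R&(z>.055)&(z<.0715),.066,'housing'); rect(R&(z>.08)&(z<.0875)&(hsv[...,2]>180),.086,'lens'); rect(R&(z>.006)&(z<.2),.03,'all')
rect(R&(z>.006)&(z<.03)&(hsv[...,1]>40),.012,'board')
a=im[175:255,230:300][:,:,::-1]; b=im[165:255,330:400][:,:,::-1]
A=cv2.resize(a,(400,457),interpolation=2); B=cv2.resize(b,(356,457),interpolation=2)
cv2.imwrite('pics/crop.png',np.hstack([A,B]))
for n,s in dict(tin=(313,124),flask=(465,208),carton=(165,226)).items(): print(n,P[s[1],s[0]].round(3))
E
```

```text
z guard [-0.00144928  0.00295732  0.00853577  0.05719516  0.06030891]
frame 729 c [0.4932 0.1649] size [0.1704 0.1063] long axis deg 13.28 mean [0.4921 0.165 ]
bar 233 c [0.493  0.1653] size [0.1599 0.0621] long axis deg 31.69 mean [0.493  0.1651]
[-0.00224713  0.01289384  0.08781681]
housing 1512 c [ 0.5085 -0.1674] size [0.1164 0.1894] long axis deg 167.48 mean [ 0.507  -0.1666]
lens 400 c [ 0.5079 -0.1671] size [0.0539 0.1044] long axis deg 167.71 mean [ 0.5084 -0.1671]
all 3430 c [ 0.5106 -0.1694] size [0.2618 0.2104] long axis deg 0.41 mean [ 0.5064 -0.1658]
board 1036 c [ 0.5123 -0.1718] size [0.2656 0.2135] long axis deg 0.41 mean [ 0.4974 -0.1533]
tin [ 0.784 -0.01   0.029]
flask [ 0.496 -0.448  0.119]
carton [0.459 0.426 0.117]
```

View pics/crop.png

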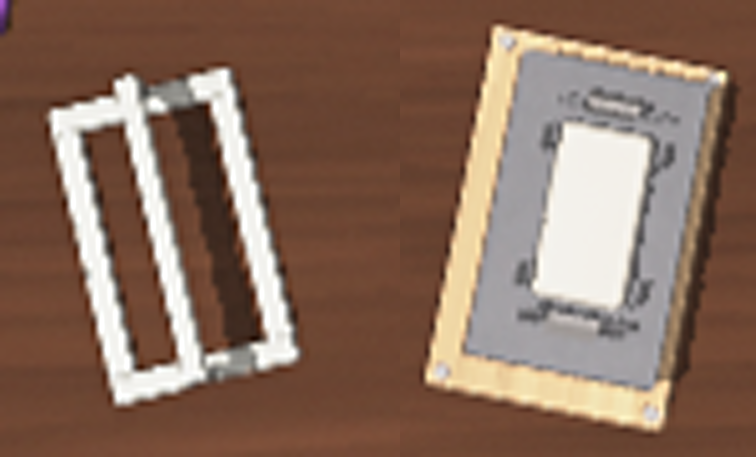

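The crop confirms the pale metal guard on the left and the lamp with its lens and hooks on the right. Guard: (0.493, 0.165), axis 13.3°. Lamp: (0.508, -0.167), axis -12.4°. First I move to above the guard.

Call:
servo_tool --steps '[{"tx": 1, "ty": 2, "tz": 0, "yaw": -0.3, "claw": 8.5}, {"tx": 1.75, "ty": 3.9, "yaw": -0.4}, {"tx": 1.75, "ty": 3.9, "yaw": -0.4}, {"tx": 1.75, "ty": 3.9, "yaw": -0.4}, {"tx": 1.75, "ty": 3.9, "yaw": -0.4}, {"tx": 1.75, "ty": 3.9, "yaw": -0.4}, {"tx": 1.75, "ty": 3.9, "yaw": -0.4}, {"tx": 1.75, "ty": 3.9, "yaw": -0.4}, {"tx": 1.75, "ty": 3.9, "yaw": -0.4}, {"tx": 1.75, "ty": 3.9, "yaw": -0.4}, {"tx": 1.75, "ty": 3.9, "yaw": -0.4}, {"tx": 1.75, "ty": 3.9, "yaw": -0.4}, {"tx": 1.75, "ty": 3.9, "yaw": -0.4}, {"tx": 1.75, "ty": 3.9, "yaw": -0.4}, {"tx": 1.75, "ty": 3.9, "yaw": -0.4}, {"tx": 1.75, "ty": 3.9, "yaw": -0.4}, {"tx": 1.75, "ty": 3.9, "yaw": -0.4}, {"tx": 1.75, "ty": 3.9, "yaw": 0}, {"tx": 0, "ty": 0}, {"tx": 0}]'

```text
invalid input at $.steps[1]: expected keys tx, ty, tz, yaw, claw
```

Call:
servo_tool --steps '[{"tx": 1, "ty": 2, "tz": 0, "yaw": -0.3, "claw": 8.5}, {"tx": 1.75, "ty": 3.9, "tz": 0, "yaw": -0.4, "claw": 8.5}, {"tx": 1.75, "ty": 3.9, "tz": 0, "yaw": -0.4, "claw": 8.5}, {"tx": 1.75, "ty": 3.9, "tz": 0, "yaw": -0.4, "claw": 8.5}, {"tx": 1.75, "ty": 3.9, "tz": 0, "yaw": -0.4, "claw": 8.5}, {"tx": 1.75, "ty": 3.9, "tz": 0, "yaw": -0.4, "claw": 8.5}, {"tx": 1.75, "ty": 3.9, "tz": 0, "yaw": -0.4, "claw": 8.5}, {"tx": 1.75, "ty": 3.9, "tz": 0, "yaw": -0.4, "claw": 8.5}, {"tx": 1.75, "ty": 3.9, "tz": 0, "yaw": -0.4, "claw": 8.5}, {"tx": 1.75, "ty": 3.9, "tz": 0, "yaw": -0.4, "claw": 8.5}, {"tx": 1.75, "ty": 3.9, "tz": 0, "yaw": -0.4, "claw": 8.5}, {"tx": 1.75, "ty": 3.9, "tz": 0, "yaw": -0.4, "claw": 8.5}, {"tx": 1.75, "ty": 3.9, "tz": 0, "yaw": -0.4, "claw": 8.5}, {"tx": 1.75, "ty": 3.9, "tz": 0, "yaw": -0.4, "claw": 8.5}, {"tx": 1.75, "ty": 3.9, "tz": 0, "yaw": -0.4, "claw": 8.5}, {"tx": 1.75, "ty": 3.9, "tz": 0, "yaw": -0.4, "claw": 8.5}, {"tx": 1.75, "ty": 3.9, "tz": 0, "yaw": 0, "claw": 8.5}, {"tx": 1.75, "ty": 3.9, "tz": 0, "yaw": 0, "claw": 8.5}, {"tx": 0, "ty": 0, "tz": 0, "yaw": 0, "claw": 8.5}, {"tx": 0, "ty": 0, "tz": 0, "yaw": 0, "claw": 8.5}]' --newtons 60

```text
time_s: 2.15
position: [0.4922, 0.1655, 0.2498]
tool_rot: [[0.973, 0.232, -0.001], [0.232, -0.973, -0.0], [-0.001, 0.0, -1.0]]
ft_force: [-1.2, -1.0, 0.1]
grip_width: 0.0847
gripper_force: 0.0
```

Call:
servo_tool --steps '[{"tx": 0, "ty": 0, "tz": -2, "yaw": 0, "claw": 8.5}, {"tx": 0, "ty": 0, "tz": -3, "yaw": 0, "claw": 8.5}, {"tx": 0, "ty": 0, "tz": -3, "yaw": 0, "claw": 8.5}, {"tx": 0, "ty": 0, "tz": -3, "yaw": 0, "claw": 8.5}, {"tx": 0, "ty": 0, "tz": -3, "yaw": 0, "claw": 8.5}, {"tx": 0, "ty": 0, "tz": -2.5, "yaw": 0, "claw": 8.5}, {"tx": 0, "ty": 0, "tz": -1.8, "yaw": 0, "claw": 8.5}, {"tx": 0, "ty": 0, "tz": -1, "yaw": 0, "claw": 8.5}, {"tx": 0, "ty": 0, "tz": -0.5, "yaw": 0, "claw": 8.5}, {"tx": 0, "ty": 0, "tz": 0, "yaw": 0, "claw": 8.5}, {"tx": 0, "ty": 0, "tz": 0, "yaw": 0, "claw": 4}, {"tx": 0, "ty": 0, "tz": 0, "yaw": 0, "claw": 2}, {"tx": 0, "ty": 0, "tz": 0, "yaw": 0, "claw": 0.5}, {"tx": 0, "ty": 0, "tz": 0, "yaw": 0, "claw": 0}, {"tx": 0, "ty": 0, "tz": 0, "yaw": 0, "claw": 0}, {"tx": 0, "ty": 0, "tz": 0, "yaw": 0, "claw": 0}, {"tx": 0, "ty": 0, "tz": 0, "yaw": 0, "claw": 0}, {"tx": 0, "ty": 0, "tz": 0, "yaw": 0, "claw": 0}]'

```text
time_s: 3.95
position: [0.4925, 0.165, 0.0527]
tool_rot: [[0.973, 0.231, 0.001], [0.231, -0.973, 0.0], [0.001, 0.0, -1.0]]
ft_force: [-1.3, 0.2, 5.5]
grip_width: 0.0106
gripper_force: 59.3
```

Call:
servo_tool --steps '[{"tx": 0, "ty": 0, "tz": 1, "yaw": 0, "claw": 0}, {"tx": 0, "ty": 0, "tz": 2, "yaw": 0, "claw": 0}, {"tx": 0, "ty": 0, "tz": 2, "yaw": 0, "claw": 0}, {"tx": 0, "ty": 0, "tz": 2, "yaw": 0, "claw": 0}, {"tx": 0, "ty": 0, "tz": 2, "yaw": 0, "claw": 0}, {"tx": 0, "ty": 0, "tz": 2, "yaw": 0, "claw": 0}, {"tx": 0, "ty": 0, "tz": 1.5, "yaw": 0, "claw": 0}, {"tx": 0, "ty": 0, "tz": 0.8, "yaw": 0, "claw": 0}, {"tx": 0, "ty": 0, "tz": 0, "yaw": 0, "claw": 0}, {"tx": 0, "ty": 0, "tz": 0, "yaw": 0, "claw": 0}]'

```text
time_s: 4.95
position: [0.492, 0.165, 0.1848]
tool_rot: [[0.973, 0.231, -0.001], [0.231, -0.973, -0.0], [-0.001, -0.0, -1.0]]
ft_force: [1.0, -0.9, -1.6]
grip_width: 0.011
gripper_force: 58.6
```

Call:
servo_tool --steps '[{"tx": 0, "ty": -1, "tz": 0, "yaw": -1, "claw": 0}, {"tx": 0.1, "ty": -2.1, "tz": 0, "yaw": -1.7, "claw": 0}, {"tx": 0.1, "ty": -2.1, "tz": 0, "yaw": -1.7, "claw": 0}, {"tx": 0.1, "ty": -2.1, "tz": 0, "yaw": -1.7, "claw": 0}, {"tx": 0.1, "ty": -2.1, "tz": 0, "yaw": -1.7, "claw": 0}, {"tx": 0.1, "ty": -2.1, "tz": 0, "yaw": -1.7, "claw": 0}, {"tx": 0.1, "ty": -2.1, "tz": 0, "yaw": -1.7, "claw": 0}, {"tx": 0.1, "ty": -2.1, "tz": 0, "yaw": -1.7, "claw": 0}, {"tx": 0.1, "ty": -2.1, "tz": 0, "yaw": -1.7, "claw": 0}, {"tx": 0.1, "ty": -2.1, "tz": 0, "yaw": -1.7, "claw": 0}, {"tx": 0.1, "ty": -2.1, "tz": 0, "yaw": -1.7, "claw": 0}, {"tx": 0.1, "ty": -2.1, "tz": 0, "yaw": -1.7, "claw": 0}, {"tx": 0.1, "ty": -2.1, "tz": 0, "yaw": -1.7, "claw": 0}, {"tx": 0.1, "ty": -2.1, "tz": 0, "yaw": -1.7, "claw": 0}, {"tx": 0.1, "ty": -2.1, "tz": 0, "yaw": -1.7, "claw": 0}, {"tx": 0.1, "ty": -1.8, "tz": 0, "yaw": -1, "claw": 0}, {"tx": 0, "ty": -1, "tz": 0, "yaw": 0, "claw": 0}, {"tx": 0, "ty": 0, "tz": 0, "yaw": 0, "claw": 0}, {"tx": 0, "ty": 0, "tz": 0, "yaw": 0, "claw": 0}]'

```text
time_s: 6.85
position: [0.5072, -0.1666, 0.1851]
tool_rot: [[0.976, -0.216, -0.001], [-0.216, -0.976, 0.001], [-0.001, -0.0, -1.0]]
ft_force: [-0.3, 0.1, -0.7]
grip_width: 0.0107
gripper_force: 58.6
```

```bash
python3 - <<'E'
from h import *
for n in('scene','top'):
    im,d,m=grab(n); c=im[140:270,200:340] if n=='scene' else im[140:280,300:440]
    cv2.imwrite(f'pics/{n}1.png',cv2.resize(c[:,:,::-1],None,fx=4,fy=4,interpolation=2))
o=env.observe(); print(o['position'],o['ft_force'],o['time_s'])
E
```

```text
[ 0.50728852 -0.16620118  0.18532725] [-0.63254986 -1.40977075 -1.48284353] 6.95
```

View pics/scene1.png

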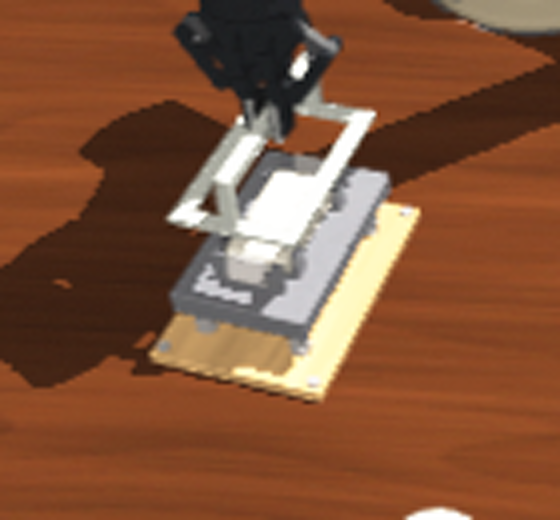

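View pics/top1.png

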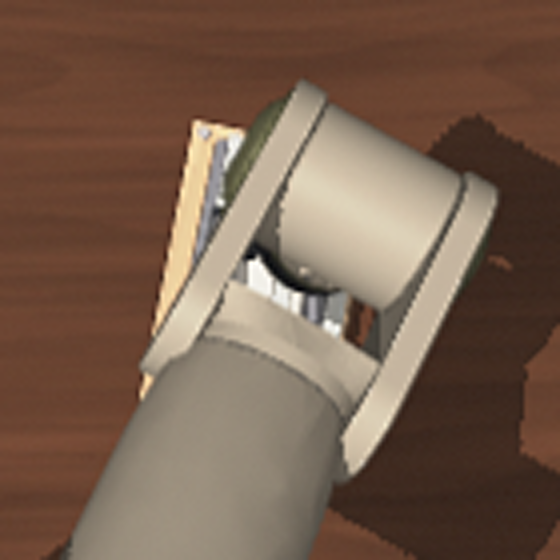

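The scene crop shows the guard held level above the lamp, with its near edge running from (168,218) to (293,245). In the top view the arm hides it. I'll measure the guard and the lamp in the same camera.

```bash
python3 - <<'E'
from h import *
Z=np.load('scene.npz'); im,d=Z['im'],Z['d']; m=env.camera_model('scene'); P=pts(d,m); z=P[...,2]
hsv=cv2.cvtColor(im,cv2.COLOR_RGB2HSV); v,u=np.mgrid[:400,:640]
near=np.hypot(P[...,0]-.507,P[...,1]+.166)<.12
def ax(r):
    e=cv2.boxPoints(r); a=e[1]-e[0]; b=e[2]-e[1]; L=a if np.linalg.norm(a)>np.linalg.norm(b) else b
    return round((np.degrees(np.arctan2(L[1],L[0]))+90)%180-90,2)
def rect(mask,zz,name):
    uv=np.argwhere(mask)[:,::-1]; w=np.array([ray(p,m,zz)[:2] for p in uv]).astype(np.float32)
    r=cv2.minAreaRect(w); print(name,len(uv),np.round(r[0],4),np.round(r[1],4),ax(r))
f=near&(z>.128)&(z<.146)&(hsv[...,1]<60)&(hsv[...,2]>120)
n,l,s,_=cv2.connectedComponentsWithStats(f.astype(np.uint8)); print(s[1:,4])
Q=P[f]; c,*_=np.linalg.lstsq(np.c_[Q[:,:2]-Q[:,:2].mean(0),np.ones(len(Q))],Q[:,2],rcond=None); print('tilt deg',np.degrees(c[:2]),'z',c[2])
rect(f,.140,'guard frame')
vis=cv2.resize((f*255).astype(np.uint8)[140:270,200:340],None,fx=4,fy=4); cv2.imwrite('pics/mask.png',vis)
im0=cv2.imread('pics/scene0.png')[:,:,::-1]; h0=cv2.cvtColor(im0,cv2.COLOR_RGB2HSV)
R=(u>235)&(u<310)&(v>170)&(v<240)
wl=R&(h0[...,1]<40)&(h0[...,2]>205)
n,l,s,_=cv2.connectedComponentsWithStats(wl.astype(np.uint8)); k=1+s[1:,4].argmax(); print(s[k])
rect(l==k,.086,'lens0(incl sides)')
gr=R&(h0[...,1]<60)&(h0[...,2]>120); n,l,s,_=cv2.connectedComponentsWithStats(gr.astype(np.uint8)); k=1+s[1:,4].argmax(); print(s[k]); rect(l==k,.066,'housing0')
h=near&(z>.058)&(z<.072); rect(h,.066,'housing now (partly hidden)')
E
```

```text
[466]
tilt deg [-0.273356   -0.18097381] z 0.1386565338654043
guard frame 466 [ 0.5121 -0.1637] [0.1065 0.1756] -12.54
[244 182  52  38 825]
lens0(incl sides) 825 [ 0.5307 -0.1607] [0.1067 0.1774] -12.41
[ 243  178   54   60 1506]
housing0 1506 [ 0.5424 -0.1558] [0.1522 0.2532] -12.18
housing now (partly hidden) 772 [ 0.5141 -0.1647] [0.1194 0.1948] -12.7
```

View pics/mask.png

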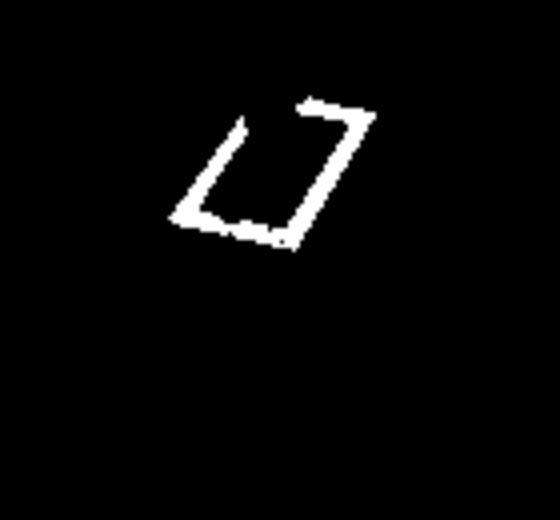

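Combining both cameras, the lamp lies about 1.5 mm further in +x and 0.7 mm in -y. I correct by that and descend to just above the ribs.

Call:
servo_tool --steps '[{"tx": 0.15, "ty": -0.07, "tz": -0.5, "yaw": 0, "claw": 0}, {"tx": 0, "ty": 0, "tz": -1, "yaw": 0, "claw": 0}, {"tx": 0, "ty": 0, "tz": -1, "yaw": 0, "claw": 0}, {"tx": 0, "ty": 0, "tz": -0.8, "yaw": 0, "claw": 0}, {"tx": 0, "ty": 0, "tz": -0.4, "yaw": 0, "claw": 0}, {"tx": 0, "ty": 0, "tz": 0, "yaw": 0, "claw": 0}, {"tx": 0, "ty": 0, "tz": 0, "yaw": 0, "claw": 0}, {"tx": 0, "ty": 0, "tz": 0, "yaw": 0, "claw": 0}]'

```text
time_s: 7.75
position: [0.509, -0.1678, 0.1487]
tool_rot: [[0.976, -0.216, 0.001], [-0.216, -0.976, -0.0], [0.001, 0.0, -1.0]]
ft_force: [0.3, -0.1, -1.6]
grip_width: 0.0107
gripper_force: 58.6
```

Call:
servo_tool --steps '[{"tx": 0, "ty": 0, "tz": -0.1, "yaw": 0, "claw": 0}, {"tx": 0, "ty": 0, "tz": -0.1, "yaw": 0, "claw": 0}, {"tx": 0, "ty": 0, "tz": -0.1, "yaw": 0, "claw": 0}, {"tx": 0, "ty": 0, "tz": -0.1, "yaw": 0, "claw": 0}, {"tx": 0, "ty": 0, "tz": -0.1, "yaw": 0, "claw": 0}, {"tx": 0, "ty": 0, "tz": -0.1, "yaw": 0, "claw": 0}, {"tx": 0, "ty": 0, "tz": -0.1, "yaw": 0, "claw": 0}, {"tx": 0, "ty": 0, "tz": -0.1, "yaw": 0, "claw": 0}, {"tx": 0, "ty": 0, "tz": -0.1, "yaw": 0, "claw": 0}, {"tx": 0, "ty": 0, "tz": -0.1, "yaw": 0, "claw": 0}, {"tx": 0, "ty": 0, "tz": 0, "yaw": 0, "claw": 0}, {"tx": 0, "ty": 0, "tz": 0, "yaw": 0, "claw": 0}]'

```text
time_s: 8.95
position: [0.5088, -0.1677, 0.1383]
tool_rot: [[0.976, -0.216, -0.0], [-0.216, -0.976, 0.0], [-0.0, -0.0, -1.0]]
ft_force: [0.2, 0.6, -0.4]
grip_width: 0.0111
gripper_force: 58.7
```

Call:
servo_tool --steps '[{"tx": 0, "ty": 0, "tz": -0.1, "yaw": 0, "claw": 0}, {"tx": 0, "ty": 0, "tz": -0.1, "yaw": 0, "claw": 0}, {"tx": 0, "ty": 0, "tz": -0.1, "yaw": 0, "claw": 0}, {"tx": 0, "ty": 0, "tz": -0.1, "yaw": 0, "claw": 0}, {"tx": 0, "ty": 0, "tz": -0.1, "yaw": 0, "claw": 0}, {"tx": 0, "ty": 0, "tz": -0.1, "yaw": 0, "claw": 0}, {"tx": 0, "ty": 0, "tz": -0.1, "yaw": 0, "claw": 0}, {"tx": 0, "ty": 0, "tz": -0.1, "yaw": 0, "claw": 0}, {"tx": 0, "ty": 0, "tz": 0, "yaw": 0, "claw": 0}, {"tx": 0, "ty": 0, "tz": 0, "yaw": 0, "claw": 0}]'

```text
time_s: 9.95
position: [0.5089, -0.1677, 0.1303]
tool_rot: [[0.976, -0.216, -0.0], [-0.216, -0.976, -0.0], [-0.0, 0.0, -1.0]]
ft_force: [-0.7, 0.3, 1.9]
grip_width: 0.0111
gripper_force: 59.1
```

Call:
servo_tool --steps '[{"tx": 0, "ty": 0, "tz": -0.1, "yaw": 0, "claw": 0}, {"tx": 0, "ty": 0, "tz": -0.1, "yaw": 0, "claw": 0}, {"tx": 0, "ty": 0, "tz": -0.1, "yaw": 0, "claw": 0}, {"tx": 0, "ty": 0, "tz": -0.1, "yaw": 0, "claw": 0}, {"tx": 0, "ty": 0, "tz": -0.1, "yaw": 0, "claw": 0}, {"tx": 0, "ty": 0, "tz": -0.1, "yaw": 0, "claw": 0}, {"tx": 0, "ty": 0, "tz": 0, "yaw": 0, "claw": 0}, {"tx": 0, "ty": 0, "tz": 0, "yaw": 0, "claw": 0}]'

```text
time_s: 10.75
position: [0.5089, -0.1677, 0.1244]
tool_rot: [[0.976, -0.216, 0.0], [-0.216, -0.976, -0.0], [0.0, 0.0, -1.0]]
ft_force: [-1.7, 0.7, 5.5]
grip_width: 0.0111
gripper_force: 59.5
```

Call:
servo_tool --steps '[{"tx": 0, "ty": 0, "tz": -0.1, "yaw": 0, "claw": 0}, {"tx": 0, "ty": 0, "tz": -0.1, "yaw": 0, "claw": 0}, {"tx": 0, "ty": 0, "tz": -0.1, "yaw": 0, "claw": 0}, {"tx": 0, "ty": 0, "tz": -0.1, "yaw": 0, "claw": 0}, {"tx": 0, "ty": 0, "tz": -0.1, "yaw": 0, "claw": 0}, {"tx": 0, "ty": 0, "tz": 0, "yaw": 0, "claw": 0}, {"tx": 0, "ty": 0, "tz": 0, "yaw": 0, "claw": 0}]'

```text
time_s: 11.45
position: [0.509, -0.1678, 0.1197]
tool_rot: [[0.976, -0.216, 0.001], [-0.216, -0.976, -0.0], [0.001, 0.0, -1.0]]
ft_force: [-1.6, 0.8, 6.5]
grip_width: 0.0108
gripper_force: 59.8
```

Call:
servo_tool --steps '[{"tx": 0, "ty": 0, "tz": -0.1, "yaw": 0, "claw": 0}, {"tx": 0, "ty": 0, "tz": -0.1, "yaw": 0, "claw": 0}, {"tx": 0, "ty": 0, "tz": -0.1, "yaw": 0, "claw": 0}, {"tx": 0, "ty": 0, "tz": -0.1, "yaw": 0, "claw": 0}, {"tx": 0, "ty": 0, "tz": 0, "yaw": 0, "claw": 0}, {"tx": 0, "ty": 0, "tz": 0, "yaw": 0, "claw": 0}]'

```text
time_s: 12.05
position: [0.5092, -0.1679, 0.1159]
tool_rot: [[0.976, -0.216, 0.001], [-0.216, -0.976, -0.001], [0.001, 0.0, -1.0]]
ft_force: [-1.9, 1.0, 8.8]
grip_width: 0.0106
gripper_force: 60.1
```

Call:
servo_tool --steps '[{"tx": 0, "ty": 0, "tz": -0.1, "yaw": 0, "claw": 0}, {"tx": 0, "ty": 0, "tz": -0.1, "yaw": 0, "claw": 0}, {"tx": 0, "ty": 0, "tz": -0.1, "yaw": 0, "claw": 0}, {"tx": 0, "ty": 0, "tz": 0, "yaw": 0, "claw": 0}, {"tx": 0, "ty": 0, "tz": 0, "yaw": 0, "claw": 0}]'

```text
time_s: 12.55
position: [0.5093, -0.1679, 0.1131]
tool_rot: [[0.976, -0.216, 0.002], [-0.216, -0.976, -0.001], [0.002, 0.0, -1.0]]
ft_force: [-1.7, 0.4, 10.6]
grip_width: 0.0109
gripper_force: 60.3
```

Call:
servo_tool --steps '[{"tx": 0, "ty": 0, "tz": -0.1, "yaw": 0, "claw": 0}, {"tx": 0, "ty": 0, "tz": -0.1, "yaw": 0, "claw": 0}, {"tx": 0, "ty": 0, "tz": 0, "yaw": 0, "claw": 0}, {"tx": 0, "ty": 0, "tz": 0, "yaw": 0, "claw": 0}]'

```text
time_s: 12.95
position: [0.5094, -0.1679, 0.1113]
tool_rot: [[0.976, -0.216, 0.002], [-0.216, -0.976, -0.001], [0.002, 0.001, -1.0]]
ft_force: [-1.8, 0.4, 11.0]
grip_width: 0.011
gripper_force: 60.5
```

Call:
servo_tool --steps '[{"tx": 0, "ty": 0, "tz": -0.1, "yaw": 0, "claw": 0}, {"tx": 0, "ty": 0, "tz": -0.1, "yaw": 0, "claw": 0}, {"tx": 0, "ty": 0, "tz": 0, "yaw": 0, "claw": 0}, {"tx": 0, "ty": 0, "tz": 0, "yaw": 0, "claw": 0}]'

```text
time_s: 13.35
position: [0.5094, -0.168, 0.1094]
tool_rot: [[0.976, -0.216, 0.002], [-0.216, -0.976, -0.001], [0.002, 0.001, -1.0]]
ft_force: [-2.1, -0.3, 11.4]
grip_width: 0.0111
gripper_force: 60.6
```

Call:
servo_tool --steps '[{"tx": 0, "ty": 0, "tz": -0.1, "yaw": 0, "claw": 0}, {"tx": 0, "ty": 0, "tz": -0.1, "yaw": 0, "claw": 0}, {"tx": 0, "ty": 0, "tz": 0, "yaw": 0, "claw": 0}, {"tx": 0, "ty": 0, "tz": 0, "yaw": 0, "claw": 0}]'

```text
time_s: 13.75
position: [0.5086, -0.1676, 0.1064]
tool_rot: [[0.976, -0.216, -0.0], [-0.216, -0.976, 0.0], [-0.0, -0.0, -1.0]]
ft_force: [-4.7, 1.7, 7.8]
grip_width: 0.0105
gripper_force: 59.8
```

Force dropped, so at least one hook clicked. I continue gently.

Call:
servo_tool --steps '[{"tx": 0, "ty": 0, "tz": -0.1, "yaw": 0, "claw": 0}, {"tx": 0, "ty": 0, "tz": -0.1, "yaw": 0, "claw": 0}, {"tx": 0, "ty": 0, "tz": 0, "yaw": 0, "claw": 0}, {"tx": 0, "ty": 0, "tz": 0, "yaw": 0, "claw": 0}]'

```text
time_s: 14.15
position: [0.5087, -0.1676, 0.1046]
tool_rot: [[0.976, -0.216, 0.0], [-0.216, -0.976, -0.0], [0.0, 0.0, -1.0]]
ft_force: [-4.8, 1.6, 8.2]
grip_width: 0.0107
gripper_force: 60.1
```

```bash
cat > s.py <<'E'
from h import *
import sys
im,d,m=grab('scene'); P=pts(d,m); z=P[...,2]
cv2.imwrite(f'pics/{sys.argv[1]}.png',cv2.resize(im[150:250,225:325][:,:,::-1],None,fx=5.5,fy=5.5,interpolation=cv2.INTER_CUBIC))
o=env.observe(); print(o['position'],o['ft_force'],o['wrist_torque'],o['time_s'])
E
python3 s.py press
```

```text
[ 0.50868079 -0.16763086  0.10463296] [-5.83190397  1.42629729  7.50367239] [ 0.15435988  0.4281633  -0.02531216] 14.2
```

View pics/press.png

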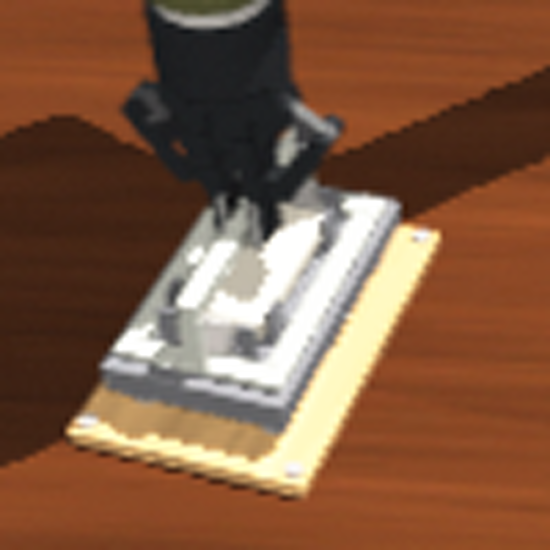

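One hook looks clicked; the -x force suggests the -x hook is still bent. I ease 1 mm towards -x and press on in small steps.

Call:
servo_tool --steps '[{"tx": -0.1, "ty": 0.02, "tz": -0.1, "yaw": 0, "claw": 0}, {"tx": 0, "ty": 0, "tz": -0.1, "yaw": 0, "claw": 0}, {"tx": 0, "ty": 0, "tz": -0.1, "yaw": 0, "claw": 0}, {"tx": 0, "ty": 0, "tz": 0, "yaw": 0, "claw": 0}, {"tx": 0, "ty": 0, "tz": 0, "yaw": 0, "claw": 0}]'

```text
time_s: 14.7
position: [0.5085, -0.1676, 0.1021]
tool_rot: [[0.976, -0.216, 0.002], [-0.216, -0.976, -0.001], [0.003, 0.0, -1.0]]
ft_force: [-2.3, 1.2, 9.0]
grip_width: 0.0109
gripper_force: 60.3
```

```bash
python3 s.py p2
```

```text
[ 0.50851509 -0.16759219  0.10210608] [-2.89624028  1.85328791  8.34726921] [ 0.24815273 -0.07638721 -0.03850567] 14.75
```

Call:
servo_tool --steps '[{"tx": 0, "ty": 0, "tz": -0.1, "yaw": 0, "claw": 0}, {"tx": 0, "ty": 0, "tz": -0.1, "yaw": 0, "claw": 0}, {"tx": 0, "ty": 0, "tz": 0, "yaw": 0, "claw": 0}, {"tx": 0, "ty": 0, "tz": 0, "yaw": 0, "claw": 0}]'

```text
time_s: 15.15
position: [0.5085, -0.1676, 0.1002]
tool_rot: [[0.976, -0.216, 0.003], [-0.216, -0.976, -0.001], [0.003, 0.0, -1.0]]
ft_force: [-2.1, 0.9, 10.0]
grip_width: 0.0109
gripper_force: 60.5
```

```bash
python3 s.py p3; python3 - <<'E'
from h import *
Z=np.load('scene.npz'); im,d=Z['im'],Z['d']; m=env.camera_model('scene'); P=pts(d,m)
# heights along the lamp's axis: guard white vs board
c=np.array([.5085,-.1675]); a=np.radians(-12.4); X=np.array([np.cos(a),np.sin(a)]); Y=np.array([-X[1],X[0]])
r=P[...,:2]-c; x=r@X; y=r@Y; hsv=cv2.cvtColor(im,cv2.COLOR_RGB2HSV)
for lo,hi in((-.08,-.05),(-.05,-.02),(-.02,.01),(.01,.04),(.04,.08)):
    k=(x>lo)&(x<hi)&(y>.036)&(y<.054)&(P[...,2]<.09); print('+y rail',lo,k.sum(),np.median(P[...,2][k]).round(4))
k=(x>.072)&(x<.082)&(abs(y)<.04)&(P[...,2]<.09);print('near end',k.sum(),np.median(P[...,2][k]))
k=(x>.088)&(x<.093)&(abs(y)<.05)&(P[...,2]<.09);print('housing near',k.sum(),np.median(P[...,2][k]))
k=(x<-.087)&(x>-.094)&(y>0)&(y<.055)&(P[...,2]<.09);print('housing far',k.sum(),np.median(P[...,2][k]))
E
```

```text
[ 0.5085371  -0.16757987  0.10021819] [-2.80726925  2.58919565 11.20228259] [ 0.22862982 -0.04377617 -0.09088119] 15.2
+y rail -0.08 38 0.0541
+y rail -0.05 39 0.0533
+y rail -0.02 39 0.0534
+y rail 0.01 40 0.0533
+y rail 0.04 64 0.0537
near end 59 0.05512094855669203
housing near 104 0.029104416081017437
housing far 9 0.047399715594209524
```

Call:
servo_tool --steps '[{"tx": 0, "ty": 0, "tz": -0.1, "yaw": 0, "claw": 0}, {"tx": 0, "ty": 0, "tz": -0.1, "yaw": 0, "claw": 0}, {"tx": 0, "ty": 0, "tz": -0.1, "yaw": 0, "claw": 0}, {"tx": 0, "ty": 0, "tz": 0, "yaw": 0, "claw": 0}, {"tx": 0, "ty": 0, "tz": 0, "yaw": 0, "claw": 0}]'

```text
time_s: 15.7
position: [0.5085, -0.1676, 0.0974]
tool_rot: [[0.976, -0.216, 0.003], [-0.216, -0.976, -0.001], [0.003, 0.0, -1.0]]
ft_force: [-4.7, 2.3, 12.1]
grip_width: 0.0104
gripper_force: 60.7
```

Call:
servo_tool --steps '[{"tx": 0, "ty": 0, "tz": -0.1, "yaw": 0, "claw": 0}, {"tx": 0, "ty": 0, "tz": -0.1, "yaw": 0, "claw": 0}, {"tx": 0, "ty": 0, "tz": 0, "yaw": 0, "claw": 0}, {"tx": 0, "ty": 0, "tz": 0, "yaw": 0, "claw": 0}]'

```text
time_s: 16.1
position: [0.5085, -0.1676, 0.0955]
tool_rot: [[0.976, -0.216, 0.003], [-0.216, -0.976, -0.001], [0.003, 0.0, -1.0]]
ft_force: [-4.0, 1.5, 13.2]
grip_width: 0.0106
gripper_force: 60.9
```

Slope and height match the housing spring alone, which suggests the guard is home. I ease back to near rest height and check.

Call:
servo_tool --steps '[{"tx": 0, "ty": 0, "tz": 0.2, "yaw": 0, "claw": 0}, {"tx": 0, "ty": 0, "tz": 0.3, "yaw": 0, "claw": 0}, {"tx": 0, "ty": 0, "tz": 0.3, "yaw": 0, "claw": 0}, {"tx": 0, "ty": 0, "tz": 0.3, "yaw": 0, "claw": 0}, {"tx": 0, "ty": 0, "tz": 0.3, "yaw": 0, "claw": 0}, {"tx": 0, "ty": 0, "tz": 0.3, "yaw": 0, "claw": 0}, {"tx": 0, "ty": 0, "tz": 0.2, "yaw": 0, "claw": 0}, {"tx": 0, "ty": 0, "tz": 0, "yaw": 0, "claw": 0}, {"tx": 0, "ty": 0, "tz": 0, "yaw": 0, "claw": 0}]'

```text
time_s: 17.0
position: [0.508, -0.1676, 0.1133]
tool_rot: [[0.976, -0.216, 0.0], [-0.216, -0.976, -0.0], [0.0, 0.0, -1.0]]
ft_force: [1.2, -0.1, 3.5]
grip_width: 0.0111
gripper_force: 59.2
```

```bash
python3 s.py p4
```

```text
[ 0.50798957 -0.16763956  0.11331597] [1.6144026  0.19530637 3.64703417] [-0.16275669 -0.70198021 -0.04347388] 17.05
```

View pics/p4.png

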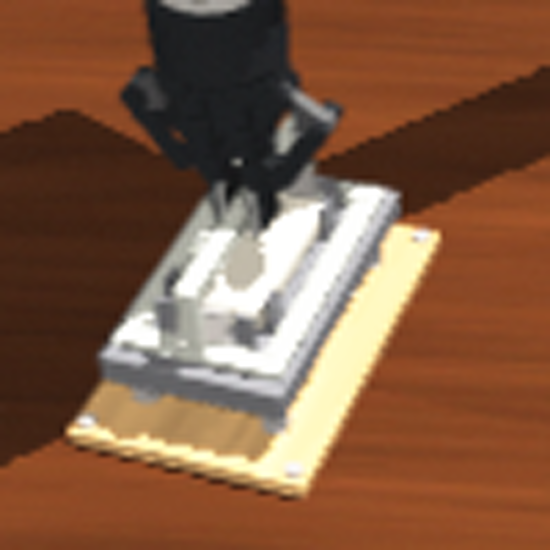

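The wrist moment suggests the +x end may still stand on its hook. I'll release, back off and measure with a clear view.

Call:
servo_tool --steps '[{"tx": 0, "ty": 0, "tz": 0.2, "yaw": 0, "claw": 0}, {"tx": 0, "ty": 0, "tz": 0, "yaw": 0, "claw": 2}, {"tx": 0, "ty": 0, "tz": 0, "yaw": 0, "claw": 4}, {"tx": 0, "ty": 0, "tz": 0, "yaw": 0, "claw": 4}, {"tx": 0, "ty": 0, "tz": 0, "yaw": 0, "claw": 4}, {"tx": 0, "ty": 0, "tz": 1, "yaw": 0, "claw": 4}, {"tx": 0, "ty": 0, "tz": 2.5, "yaw": 0, "claw": 4}, {"tx": 0, "ty": 0, "tz": 3, "yaw": 0, "claw": 4}, {"tx": 0, "ty": 0, "tz": 3, "yaw": 0, "claw": 4}, {"tx": 0, "ty": 3, "tz": 2, "yaw": 0, "claw": 4}, {"tx": 0, "ty": 4, "tz": 0, "yaw": 0, "claw": 4}, {"tx": 0, "ty": 4, "tz": 0, "yaw": 0, "claw": 4}, {"tx": 0, "ty": 4, "tz": 0, "yaw": 0, "claw": 4}, {"tx": 0, "ty": 4, "tz": 0, "yaw": 0, "claw": 4}, {"tx": 0, "ty": 4, "tz": 0, "yaw": 0, "claw": 4}, {"tx": 0, "ty": 0, "tz": 0, "yaw": 0, "claw": 4}, {"tx": 0, "ty": 0, "tz": 0, "yaw": 0, "claw": 4}]'

```text
time_s: 18.75
position: [0.5077, 0.063, 0.2309]
tool_rot: [[0.977, -0.214, 0.001], [-0.214, -0.977, -0.0], [0.001, 0.0, -1.0]]
ft_force: [0.7, -0.4, 0.4]
grip_width: 0.0401
gripper_force: 0.0
```

```bash
cat > meas.py <<'E'
from h import *
c=np.array([.5085,-.1675]); a=np.radians(-12.4); X=np.array([np.cos(a),np.sin(a)]); Y=np.array([-X[1],X[0]])
out=[]
for n in('top','scene'):
    D=[];
    for i in range(5):
        im,d,m=grab(n); D.append(d)
    d=np.median(D,0); P=pts(d,m); z=P[...,2]; r=P[...,:2]-c; x=r@X; y=r@Y
    def s(name,k):
        k=k&(z>.02)&(z<.13); print(n,name,k.sum(),np.round([np.mean(z[k]),np.median(z[k]),z[k].std()],4) if k.sum() else '')
    s('end+x',(abs(x-.077)<.005)&(abs(y)<.045)&(z<.1)&(abs(y)>.018)); s('end-x',(abs(x+.077)<.005)&(abs(y)<.045)&(abs(y)>.018)&(z<.1))
    for x0 in(-.06,-.03,0,.03,.06): s(f'rails {x0}',(abs(x-x0)<.012)&(abs(abs(y)-.045)<.005))
    s('bar +x',(abs(x-.06)<.02)&(abs(y)<.004)&(z>.105)); s('bar -x',(abs(x+.06)<.02)&(abs(y)<.004)&(z>.105))
    s('housing +x',(abs(x-.0895)<.003)&(abs(y)<.05)); s('housing -x',(abs(x+.0895)<.003)&(abs(y)<.05))
    if n=='top': T=cv2.resize(im[160:255,325:405][:,:,::-1],(400,475),interpolation=2)
    else: S=cv2.resize(im[160:245,235:315][:,:,::-1],(400,475),interpolation=2)
cv2.imwrite('pics/rel.png',np.hstack([T,S])); print(env.observe()['time_s'])
E
python3 meas.py
```

```text
top end+x 55 [0.0733 0.0733 0.0012]
top end-x 60 [0.0729 0.0729 0.0013]
top rails -0.06 54 [0.0731 0.0731 0.0012]
top rails -0.03 51 [0.0731 0.0731 0.0014]
top rails 0 53 [0.0731 0.0729 0.0012]
top rails 0.03 54 [0.0731 0.0731 0.0012]
top rails 0.06 50 [0.073  0.0732 0.0015]
top bar +x 36 [0.1224 0.1224 0.001 ]
top bar -x 40 [0.1221 0.122  0.0009]
top housing +x 53 [0.066  0.0662 0.0016]
top housing -x 66 [0.0662 0.066  0.0013]
scene end+x 46 [0.0638 0.0719 0.0181]
scene end-x 16 [0.0712 0.0717 0.0021]
scene rails -0.06 27 [0.0682 0.0721 0.0133]
scene rails -0.03 27 [0.0718 0.0718 0.001 ]
scene rails 0 30 [0.072  0.072  0.0011]
scene rails 0.03 25 [0.0722 0.0721 0.0011]
scene rails 0.06 33 [0.0721 0.0722 0.0007]
scene bar +x 22 [0.1209 0.1209 0.0008]
scene bar -x 17 [0.1207 0.1206 0.0006]
scene housing +x 38 [0.0643 0.0649 0.0036]
scene housing -x 1 [0.0648 0.0648 0.    ]
19.25
```

View pics/rel.png

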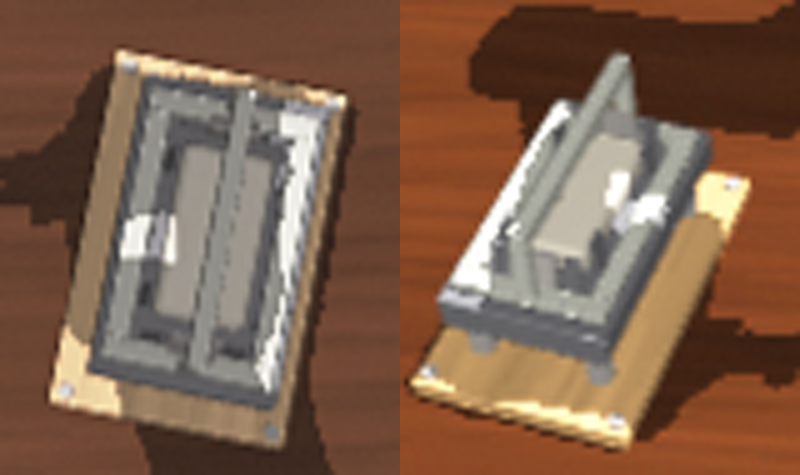

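The picture shows the guard lying flat on the housing at both ends. Frame top is 7.0±0.3 mm above the housing face at +x and -x, which is fully home, and the arm is clear. Handing in.

```bash
python3 -c "
from rig import env
print(env.close_job())"
```

```text
the job is handed in; nothing more can be done
None
```

The guard is on the lamp, measured flat and fully down at both ends, released with the arm clear, and the job is handed in; `close_job` returned no verdict, and I inferred the hook clicks from the force drop and the final heights rather than seeing them directly.

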